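# Slide the heavy tool crate back into its row

### The job

Push the tall tool crate that stands out in front of the row back into its gap between the drawer chest and the sister crate, until it stands squarely against the wooden batten behind. It is heavy and narrow on grippy rubber feet: push only on its bottom boards, low near the feet, so that it slides steadily upright instead of tipping; do not take hold of it, lift it or touch its upper boards, handle or tools. Leave the things lying about where they are.

Things in the scene. Friction and masses are not known exactly. Their poses are not given: they have to be found in the camera images.
- crate: Tall narrow slatted plywood tool crate standing out in front of the row; tools stick out of its open top. Origin: centre of its underside, on the table; z up, x through its depth (100 mm), y along its width (190 mm). Its front (-x) is turned away from the row, to the robot's right. About 1.8 kg (up to a sixth more or less); 10 to 23 N slide it.
- crate_front (a point): Middle of the outside of the crate's front bottom board (the face to push), 25 mm above the table. Bottom boards run flat round all four sides, 8 to 78 mm high, 50 mm from the centre in x and 95 mm in y. Rubber feet 8 mm high reach 41 mm from the centre in x. Pushed at 40 mm or lower the crate slides; the higher the push, the readier it tips over the far feet.
- crate_back (a point): Middle of the outside of the crate's back bottom board (the face that comes against the batten), 25 mm above the table.
- crate_top: Upper part of the crate, fixed to it, same origin and axes: above an open slot (78 to 112 mm high) come upper boards to 182 mm, in the same outline as the bottom boards, then tools, raised end boards and a round handle along y, up to 244 mm. Not to be touched.
- row: The fixed row on the robot's left. Origin: on the table amid the gap, where the crate's origin stands when home; x points into the gap (about world +y), y along the row to the robot. Gap y = -115 to 115 mm, between a drawer chest (near the robot, y 115 to 245 mm, 148 mm high) and a sister crate (far, y -305 to -115 mm, 186 mm high). Their fronts are at x = -50 mm, as the crate's when home.
- row_batten (a point): Top edge of the batten's near face in the middle of the gap, 50 mm behind the row's origin in x. The batten is a fixed wooden strip, 40 mm high, along the whole row; it stops the crate when home.
- reel: Bystander: small reel of edging ribbon lying flat, 68 mm across, 26 mm high, just in front of the drawer chest. Origin: centre of its underside.
- tape: Bystander: pocket tape measure lying flat, about 62 x 58 mm, 30 mm high, just in front of the sister crate. Origin: centre of its underside.
- scissors: Bystander: scissors lying flat on the cutting mat between the robot and the crate, 200 mm long, 11 mm high. Origin: on the table under the pivot.
- mallet: Bystander: rubber mallet lying on its side on the right, 230 mm long, 56 mm high. Origin: on the table, near the head.
- ruler: Bystander: aluminium ruler lying flat on the right, 300 x 30 x 5 mm. Origin: centre of its underside.
- glue: Bystander: white glue bottle standing on the same board as the tatami, 52 mm across, 135 mm high. Origin: centre of its underside.
- tatami: Bystander: finished miniature tatami, 220 x 200 x 15 mm, lying on a 12 mm plywood board on the left. Origin: centre of its underside.

How it is judged:
By the outcome, as a careful person would: the job done as asked, in the order asked, and still so for the second after the job is handed in, with the robot touching nothing.
It also fails if it takes over 42 s, if anything falls off the work surface, if the arm or the gripper's body presses on something with over 40 N, if the wrist force passes 120 N, or if a joint passes its speed limit or range.

### The arm

A 7-joint arm with a two-finger parallel gripper is mounted at the origin on the work surface. World frame = base frame: x ahead of the robot, y to its left, z up, the work surface at z = 0. Lengths are in m, angles in rad, forces in N, time in s.
With the tool pointing down it reaches from about 0.35 to 0.9 m from the base axis. Payload 8.1 kg.
Tool frame: the origin (TCP) lies at the very end of the fingers, on their centre line; the grasp point (between the pads) lies arm.hold_point_z behind it (arm.hold_point_z is the distance from the TCP to the grasp point, in m); z points along the fingers, y is the line along which they close (so a half turn about z gives the same grasp; the last joint's range is limited). The gripper opens to 92 mm and grips with 3 to 60 N. Pads are 19 mm wide; open, the fingers measure 130 mm over their backs; the gripper's body (75 mm by 190 mm) begins 47 mm behind the grasp point.
Start: joints at [-1.234, 0.434, 0.025, 1.573, -0.012, 1.134, -0.075], TCP at [0.266, 0.566, 0.227] pointing down, gripper open.
Joint ranges: [-2.62, 2.62], [-0.44, 2.09], [-1.27, 1.32], [0.08, 2.57], [-1.32, 4.46], [0.12, 2], [-2.74, 2.74]. Speed limits (rad/s): [2.22, 2.22, 3.01, 3.01, 3.14, 3.14, 3.14].

### API

Orientations are given as a rotation vector (axis times angle).
In Python, from cell import arm, vision, job, cut_out gives the robot as it stands. The module is installed in compiled form; this text tells all that it offers.
- The arm moves only by the tool play_rows, never from a script. Its argument "increments" is text: rows parted by semicolons, each of 5 numbers parted by spaces: the shift along the tool's x, y, z in cm, then the turn about the tool's z in degrees, then the opening, from -1 (shut) to 1 (fully open), so that 0 is half open. A call has 1 to 5 rows; each row shifts and turns the commanded pose from where the row before left it, along the tool's axes as they then stand; what a row does not reach is not made up. A row lasts 1/12 s, in which the tool goes at most 41.7 mm and 7.16 degrees, less where a joint would pass 70% of its speed; a pose out of reach is approached as far as the arm can. A call is refused whole if a number of a shift passes 4.17 or a number of a turn 7.16, either way. A call with a gripper value outside its range is refused whole. The fingers move at their own pace and stop on an object; "grip_force" is the grip in N (left out, the last holds). Time passes only in rows, so rows that do not move let the fingers close. It gives the time, the measured TCP pose, the force, the opening and the grip force at its end, in the units of the state.
- arm.observe(): the state, without advancing time (a new reading comes with each control period).
- vision.get_image(name): name is "side" or "top"; returns a dict with "frame" (420x560x3 uint8, red, green, blue), "z_map" (420x560 float32, m along the optical axis (not along the pixel's ray), 0 where there is no reading), "mtx" (3x3 intrinsics, pixels), "cam_to_world" (4x4, takes a point from camera to world coordinates). Camera axes: x right, y up, looking along -z (the intrinsics and any distortion apply to the point x, -y, -z); pixel columns grow to the right and rows downward; lengths in m; the calibration is good to about 2 mm. A picture is of the moment at which its call begins.
- job.sign_off(): hands the job in; it is judged then, once.
Trained networks look in a picture, given as the dict that the camera call returned (one of the last four; its "shot" number tells which), for a name from the list of things; names that differ only in an ending like _2 or _b are one class to them, and where a whole thing is asked for, a point or a joint stands for the part that bears it (a point fixed in the world has none). Each returns a list of dicts, best first, with "confidence" (0 to 1); they miss things now and then, are a little off and sometimes report something else, mostly with a low value. They report only what shows in the picture. A call takes as long as a camera call.
- cut_out(query, picture): "mask" (420x560 bool, what is visible of it) and "point" ([row, column] in pixels, amid what is visible of it).
The state is a dict: "clock": time; "joints": joint angles; "dq": joint speeds; "joint_efforts": joint torques, N m; "position": TCP position; "ee_rot": TCP orientation; "force": force on the tool from outside, world axes, zero at the start; "ft_torque": the same for the moment, N m; "width": opening from 0.0 (shut) to 1.0 (fully open); "gripper_force": force on a finger pad.
Only numpy, scipy, OpenCV 4.12 (cv2) and the standard library are available. Lean on these libraries where they do the work, as an engineer would, in place of code of your own. Each camera call takes 0.05 s, during which the arm holds its last target. There are 200 camera calls.

## Working session

There is one attempt and no reset: what is moved stays moved. The work goes in short steps, Python scripts to look and compute and a tool call to move; the robot and the scene stay as the last step left them, time stands still between calls to the robot, and variables do not carry over. Pictures are saved under pics/ and viewed, at most 10 in all, crops included, and the job is handed in when it is done.

Besides the shell and the picture viewer there is one more tool, called as name(argument=value, ...) on one line, values as JSON. play_rows: Moves the arm, as the interface text tells. Its arguments: {"type":"object","properties":{"increments":{"type":"string"},"grip_force":{"type":"number"}},"required":["increments"]}

```bash
mkdir -p pics
cat > h.py <<'E'
from cell import arm, vision, job, cut_out
import numpy as np, cv2
from scipy.spatial.transform import Rotation as R
def cloud(p):
    z=p["z_map"]; K=p["mtx"]; v,u=np.mgrid[:420,:560]
    c=np.stack([(u-K[0,2])/K[0,0]*z,-(v-K[1,2])/K[1,1]*z,-z,np.ones_like(z)],-1)
    return (c@np.array(p["cam_to_world"]).T)[...,:3], z>0
def save(p,n): cv2.imwrite("pics/"+n,p["frame"][...,::-1])
E
python3 - <<'E'
from h import *
for n in("top","side"):
    p=vision.get_image(n); save(p,n+"1.png"); W,ok=cloud(p)
    print(n,np.array(p["cam_to_world"])[:3,3].round(3), p.keys())
    for q in("crate","crate_top","crate_front","crate_back","row","row_batten","reel","tape","scissors","mallet","ruler"):
        for d in cut_out(q,p)[:1]:
            m=d["mask"]&ok; P=W[m]
            print(q,round(d["confidence"],2),np.round(d["point"]),m.sum(),W[tuple(np.round(d["point"]).astype(int))].round(3),*(np.percentile(P,[2,98],axis=0).round(3) if len(P) else []))
s=arm.observe(); print(s, R.from_rotvec(s["ee_rot"]).as_matrix().round(3), arm.hold_point_z)
E
```

```text
top [0.43  0.08  1.301] dict_keys(['frame', 'z_map', 'mtx', 'cam_to_world', 'shot'])
crate 0.68 [204. 356.] 3145 [ 0.585 -0.165  0.102] [ 0.486 -0.224  0.035] [ 0.669 -0.094  0.242]
crate_top 0.73 [198. 362.] 2144 [ 0.584 -0.156  0.229] [ 0.484 -0.232  0.059] [ 0.673 -0.094  0.243]
crate_front 0.97 [204. 358.] 3163 [ 0.586 -0.172  0.095] [ 0.486 -0.224  0.03 ] [ 0.669 -0.094  0.242]
crate_back 0.97 [203. 355.] 3097 [ 0.588 -0.163  0.099] [ 0.486 -0.224  0.032] [ 0.667 -0.094  0.241]
row 0.68 [163. 257.] 5366 [0.71  0.123 0.131] [0.36  0.038 0.026] [0.892 0.192 0.186]
row_batten 0.77 [161. 260.] 5261 [0.711 0.114 0.148] [0.358 0.038 0.035] [0.892 0.191 0.186]
reel 0.82 [259. 306.] 348 [ 0.428 -0.017  0.029] [ 0.391 -0.051  0.02 ] [0.449 0.008 0.03 ]
tape 0.89 [144. 288.] 359 [0.792 0.027 0.034] [ 0.763 -0.01   0.003] [0.821 0.061 0.035]
scissors 0.8 [273. 359.] 551 [ 0.38  -0.185 -0.001] [ 0.334 -0.313 -0.001] [ 0.412 -0.124  0.013]
mallet 0.7 [271. 426.] 1130 [ 0.382 -0.374  0.058] [ 0.211 -0.432 -0.002] [ 0.429 -0.332  0.061]
ruler 0.28 [204. 357.] 3183 [ 0.586 -0.17   0.094] [ 0.48
[... 1282 characters left out ...]
        1.13401866, -0.07508362]), 'dq': array([-1.02001280e-03,  1.04735208e-04,  8.84114900e-05,  3.42293742e-04,
        1.00431877e-03, -1.03690369e-03, -3.49916032e-04]), 'joint_efforts': array([-3.20966537e-04, -6.67683721e+01,  9.83332694e-01, -3.14815629e+01,
       -6.09888649e-02,  3.25825671e-02, -7.67963293e-07]), 'position': array([0.26613043, 0.56552028, 0.22676322]), 'ee_rot': array([6.85347827e-01, 3.06588365e+00, 7.81755229e-05]), 'force': array([ 0.5878252 , -0.78846714, -0.34297739]), 'ft_torque': array([-0.0212461 , -0.00074505, -0.00589589]), 'gripper_force': 0.0, 'width': 1.0023998390754996} [[-0.905  0.426  0.   ]
 [ 0.426  0.905  0.   ]
 [-0.     0.    -1.   ]] 0.0188
```

```bash
cat >> h.py <<'E'
def poses(p,pr=True):
    W,ok=cloud(p); out={}
    c=cut_out("crate",p)[0]["mask"]&ok; P=W[c]
    out["crate"]=P
    r=cut_out("row",p)[0]["mask"]&ok; out["row"]=W[r]
    return out
def rect(P):
    return cv2.minAreaRect((P[:,:2]*1000).astype(np.float32))
def line(P):  # y=a+b*x robust fit
    b=np.polyfit(P[:,0],P[:,1],1)
    for _ in range(8):
        e=P[:,1]-np.polyval(b,P[:,0]); k=abs(e)<max(.003,1.5*np.median(abs(e))); b=np.polyfit(P[k,0],P[k,1],1)
    return b,k.sum()
E
python3 - <<'E'
from h import *
s=vision.get_image("side");o=poses(s)
P=o["crate"]; 
for lo,hi in((.012,.074),(.116,.178)):
    F=P[(P[:,2]>lo)&(P[:,2]<hi)]
    # nearest surface: low y
    b,k=line(F); print("front",lo,b,np.degrees(np.arctan(b[0])),k,F[:,0].min(),F[:,0].max())
Q=o["row"]
for a,bb in((.3,.55),(.6,1)):
    F=Q[(Q[:,2]>.03)&(Q[:,2]<.14)&(Q[:,0]>a)&(Q[:,0]<bb)]; b,k=line(F); print("row",b,np.degrees(np.arctan(b[0])),k,np.percentile(F[:,0],[1,99]))
t=vision.get_image("top");o=poses(t)
T=o["row"]
for a,bb,zl,zh in((.3,.55,.135,.155),(.6,1,.175,.195)):
    F=T[(T[:,2]>zl)&(T[:,2]<zh)&(T[:,0]>a)&(T[:,0]<bb)];print("rowtop",rect(F),np.percentile(F,[.5,99.5],axis=0).round(3)[:,:2].tolist())
C=o["crate"];F=C[C[:,2]>.16];print("crate",rect(F))
E
```

```text
Traceback (most recent call last):
  File "h.py", line 11, in poses
    c=cut_out("crate",p)[0]["mask"]&ok; P=W[c]
      ~~~~~~~~~~~~~~~~~~^^^
IndexError: list index out of range
```

View pics/top1.png

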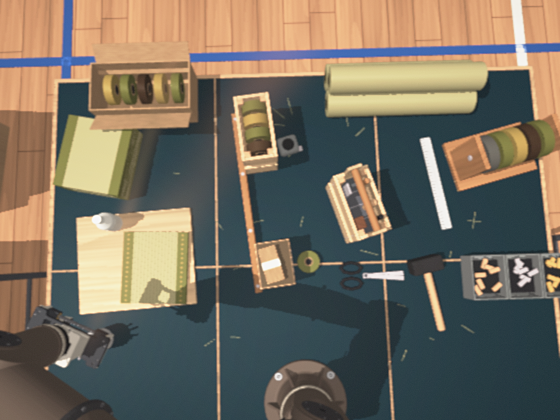

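View pics/side1.png

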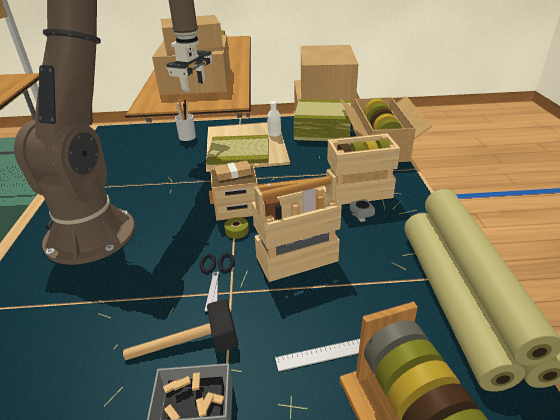

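The top view shows the crate (≈357,203) turned relative to the row, with the gap between the chest (272,265) and the sister crate (257,132). The reel is at (308,261) and the tape at (289,146). The side view shows the crate front at (300,250) with nothing in front of it.

```bash
sed -i 's/c=cut_out("crate",p)\[0\]/c=max(cut_out("crate",p)+cut_out("crate_front",p),key=lambda d:d["confidence"])/; s/r=cut_out("row",p)\[0\]/r=max(cut_out("row",p)+cut_out("row_batten",p),key=lambda d:d["confidence"])/' h.py
cat > m.py <<'E'
from h import *
s=vision.get_image("side");o=poses(s)
P=o["crate"]; 
for lo,hi in((.012,.074),(.116,.178)):
    F=P[(P[:,2]>lo)&(P[:,2]<hi)]
    b,k=line(F); print("front",lo,b,np.degrees(np.arctan(b[0])),k,len(F),F[:,0].min(),F[:,0].max())
Q=o["row"]
for a,bb in((.3,.55),(.6,1)):
    F=Q[(Q[:,2]>.03)&(Q[:,2]<.14)&(Q[:,0]>a)&(Q[:,0]<bb)]
    if len(F)>50: b,k=line(F); print("row",b,np.degrees(np.arctan(b[0])),k,len(F),np.percentile(F[:,0],[1,99]))
t=vision.get_image("top");o=poses(t)
T=o["row"]
for a,bb,zl,zh in((.3,.55,.135,.155),(.6,1,.175,.195)):
    F=T[(T[:,2]>zl)&(T[:,2]<zh)&(T[:,0]>a)&(T[:,0]<bb)]
    if len(F)>20: print("rowtop",rect(F))
C=o["crate"];F=C[C[:,2]>.16];print("crate",rect(F)); 
F=C[C[:,2]>.225];print("handle",rect(F))
E
python3 m.py
```

```text
front 0.012 [ 0.31896865 -0.40504578] 17.691052485262738 1291 1531 0.4767323881039653 0.7044059645440548
front 0.116 [ 0.31814056 -0.40449466] 17.647977446350307 1541 2607 0.47890966499269516 0.6864286510547297
row [ 0.11094413 -0.017966  ] 6.330741021220584 1073 1800 [0.35344776 0.53921207]
row [ 0.112059   -0.01716273] 6.393834009712502 1205 1982 [0.61920356 0.90345073]
rowtop ((417.1719665527344, 92.06352233886719), (99.83413696289062, 49.97201919555664), 15.129508972167969)
rowtop ((805.3961791992188, 126.64846801757812), (192.04661560058594, 99.96656036376953), 6.424857139587402)
crate ((0.0, 0.0), (0.0, 0.0), 0.0)
handle ((0.0, 0.0), (0.0, 0.0), 0.0)
```

```bash
cat > c.py <<'E'
from h import *
O=np.array([.597,.101]); a=np.radians(6.36); ex=np.array([-np.sin(a),np.cos(a)]); ey=np.array([-np.cos(a),-np.sin(a)])
def crate(pr=True):
    # side: front face, by geometry near the mask
    s=vision.get_image("side"); W,ok=cloud(s)
    ds=cut_out("crate",s)+cut_out("crate_front",s)
    P=W[max(ds,key=lambda d:d["confidence"])["mask"]&ok]
    best=[]
    for lo,hi in((.014,.072),(.118,.176)):
        F=P[(P[:,2]>lo)&(P[:,2]<hi)]; b,k=line(F)
        t=np.arctan(b[0]); d=np.array([np.cos(t),np.sin(t)]); n=np.array([-d[1],d[0]])
        e=F[:,1]-np.polyval(b,F[:,0]); G=F[abs(e)<.004][:,:2]; u=G@d; q=np.percentile(u,[1,99]); 
        mid=q.mean(); f=np.array([0,b[1]]); off=f@n
        front=d*mid+n*off; c=front+.05*n; r=(c-O)
        print("z",lo,"yaw",np.degrees(t).round(2),"rel",(np.degrees(t)-6.36).round(2),"w",(q[1]-q[0]).round(3),"front",front.round(4),"c",c.round(4),"row xy mm",(r@ex*1000).round(1),(r@ey*1000).round(1))
    return s
if __name__=="__main__":
    s=crate()
    st=arm.observe(); print(st["clock"],st["position"].round(4),R.from_rotvec(st["ee_rot"]).as_matrix().round(3).tolist(),st["force"].round(1),st["width"],st["joints"].round(2))
E
python3 c.py
```

```text
z 0.014 yaw 17.73 rel 11.37 w 0.186 front [ 0.5959 -0.215 ] c [ 0.5807 -0.1673] row xy mm -264.9 46.0
z 0.118 yaw 17.73 rel 11.37 w 0.186 front [ 0.596  -0.2149] c [ 0.5808 -0.1673] row xy mm -264.8 45.8
1.95 [0.2661 0.5655 0.2267] [[-0.905, 0.426, 0.0], [0.426, 0.905, 0.0], [0.0, 0.0, -1.0]] [-0.3 -0.2  0.3] 1.001136442555901 [-1.23  0.43  0.02  1.57 -0.01  1.13 -0.08]
```

Run:
```python
from h import *
s=vision.get_image("side"); W,ok=cloud(s); st=arm.observe(); M=R.from_rotvec(st["ee_rot"]).as_matrix()
L=(W-st["position"])@M  # tool coords
k=ok&(abs(L[...,0])<.15)&(abs(L[...,1])<.15)&(L[...,2]<.01)&(L[...,2]>-.5)
for z in np.arange(-.4,.01,.02):
    q=k&(L[...,2]>z)&(L[...,2]<=z+.02)
    if q.sum()>3: print(round(z,2),q.sum(),"x",np.percentile(L[q][:,0],[2,98]).round(3),"y",np.percentile(L[q][:,1],[2,98]).round(3))
cv2.imwrite("pics/g.png",cv2.resize(s["frame"][0:110,130:250,::-1],None,fx=5,fy=5,interpolation=3))
```

```text
-0.32 6 x [-0.029 -0.001] y [-0.044 -0.036]
-0.3 161 x [-0.044  0.023] y [-0.044  0.009]
-0.28 167 x [-0.044  0.025] y [-0.045  0.013]
-0.26 157 x [-0.043  0.023] y [-0.044  0.009]
-0.24 153 x [-0.044  0.022] y [-0.043  0.009]
-0.22 157 x [-0.045  0.022] y [-0.045  0.007]
-0.2 119 x [-0.045  0.025] y [-0.046  0.008]
-0.18 182 x [-0.04  0.03] y [-0.054  0.009]
-0.16 125 x [-0.039  0.027] y [-0.055  0.01 ]
-0.14 127 x [-0.026  0.018] y [-0.054  0.015]
-0.12 303 x [-0.04   0.026] y [-0.097  0.089]
-0.1 226 x [-0.04   0.028] y [-0.097  0.083]
-0.08 181 x [-0.039  0.032] y [-0.091  0.082]
-0.06 68 x [-0.015  0.009] y [-0.071  0.065]
-0.04 79 x [-0.016  0.007] y [-0.067  0.058]
-0.02 64 x [-0.016  0.009] y [-0.066  0.057]
0.0 8 x [-0.013  0.005] y [-0.051  0.047]
```

View pics/g.png

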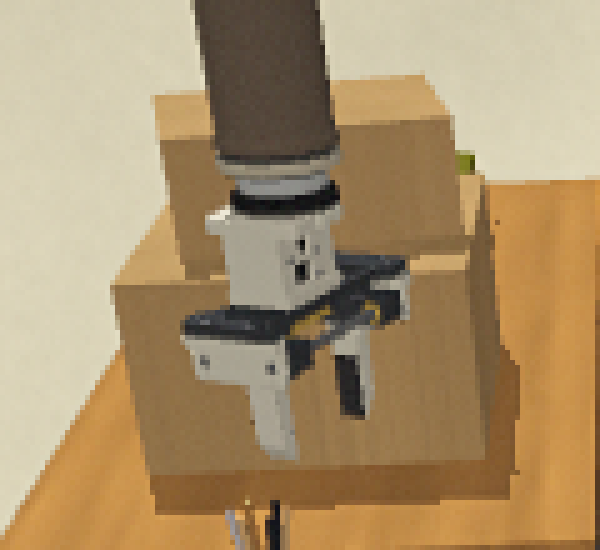

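Run:
```python
from h import *
for n in("top","side"):
    W,ok=cloud(vision.get_image(n))
    for x in np.arange(-.4,.7,.1):
        r=[]
        for y in np.arange(.4,1.5,.1):
            k=ok&(W[...,0]>x)&(W[...,0]<x+.1)&(W[...,1]>y)&(W[...,1]<y+.1)
            r.append("%5.2f"%np.percentile(W[k][:,2],99) if k.sum()>3 else "  -  ")
        print(n,round(x,1),*r)
```

```text
top -0.4   -     -     -     -     -     -     -     -     -     -     -  
top -0.3   -     -     -     -     -     -     -     -     -     -     -  
top -0.2   -     -     -     -     -     -     -     -     -     -     -  
top -0.1  0.00  0.01   -     -     -     -     -     -     -     -     -  
top -0.0  0.01  0.01  0.01  0.01   -     -     -     -     -     -     -  
top 0.1  0.03  0.02  0.15  0.01   -     -     -   -0.49 -0.75 -0.74 -0.74
top 0.2  0.72  0.64  0.34  0.00   -     -     -   -0.48 -0.74 -0.74 -0.74
top 0.3  0.03  0.62  0.34  0.01 -0.00   -     -   -0.29 -0.74 -0.74 -0.74
top 0.4  0.03  0.03  0.02  0.01   -     -     -   -0.30 -0.74 -0.74 -0.74
top 0.5  0.03  0.15  0.02  0.01   -     -     -     -   -0.74 -0.74 -0.74
top 0.6  0.01  0.10  0.10  0.10 -0.00   -     -     -   -0.74 -0.74 -0.74
side -0.4   -     -     -     -     -     -     -     -     -     -     -  
side -0.3   -     -     -    0.00   -     -     -     -     -     -     -  
side -0.2   -    0.00  0.00  0.00   -   -0.04 -0.03 -0.03 -0.03 -0.03 -0.03
side -0.1  0.00  0.00  0.00  0.00   -   -0.03 -0.03 -0.03  0.16  0.17  0.28
side -0.0  0.00  0.00  0.00  0.00   -   -0.03 -0.03 -0.03  0.17  0.28  0.29
side 0.1  0.32  0.14  0.15  0.00   -   -0.03 -0.03 -0.03  0.11  0.24  0.28
side 0.2  0.33  0.52  0.33  0.00   -   -0.03 -0.03 -0.03  0.16  0.28  0.29
side 0.3  0.03  0.52  0.33  0.00   -   -0.04 -0.03 -0.03  0.16  0.28  0.28
side 0.4  0.03  0.03  0.01  0.00   -   -0.04 -0.03 -0.03 -0.03 -0.03 -0.03
side 0.5  0.03  0.15  0.01  0.01   -     -     -     -     -     -     -  
side 0.6  0.00  0.10  0.10  0.10   -     -     -     -     -     -     -
```

play_rows(increments="0 0 -4 7 1;0 0 -4 7 1;0 0 -4 7 1;0 0 -4 7 1;0 0 -4 7 1")

```text
clock: 2.52
position: [0.2659, 0.5651, 0.429]
ee_rot: [-1.584, -2.713, -0.001]
force: [0.3, 0.4, 0.2]
width: 1.003
gripper_force: 0.0
```

play_rows(increments="3 -2.5 0 7 1;3 -2.5 0 7 1;3 -2.5 0 7 1;3 -2.5 0 0 1;3 -2.5 0 0 1")

```text
clock: 2.93
position: [0.1021, 0.6715, 0.4274]
ee_rot: [-2.045, -2.384, -0.001]
force: [0.7, 1.1, 0.8]
width: 0.999
gripper_force: 0.0
```

play_rows(increments="3 -2.5 0 0 1;3 -2.5 0 0 1;3 -2.5 0 0 1;3 -2.5 0 0 1;3 -2.5 0 0 1")

```text
clock: 3.35
position: [-0.0442, 0.8005, 0.4273]
ee_rot: [-2.044, -2.385, -0.001]
force: [1.0, 2.4, 0.3]
width: 0.999
gripper_force: 0.0
```

play_rows(increments="4 0 0 0 1;4 0 0 0 1;4 0 0 0 1;4 0 0 0 1;4 0 0 0 1")

```text
clock: 3.77
position: [-0.0398, 0.8692, 0.4074]
ee_rot: [-2.049, -2.291, -0.031]
force: [0.6, 0.3, 1.4]
width: 0.999
gripper_force: 0.0
```

```bash
cat > st.py <<'E'
from h import *
st=arm.observe();M=R.from_rotvec(st["ee_rot"]).as_matrix()
print(st["clock"],st["position"].round(4),"x",M[:,0].round(3),"y",M[:,1].round(3),"z",M[:,2].round(3),st["force"].round(1),st["joints"].round(3),st["dq"].round(2))
E
python3 st.py
```

```text
3.7667 [-0.0398  0.8692  0.4074] x [-0.11   0.992  0.064] y [ 0.993  0.112 -0.03 ] z [-0.037  0.06  -0.998] [0.6 0.3 1.4] [-1.701  1.013  0.869  0.113 -0.858  1.992 -1.509] [ 0.05  0.13  2.11 -0.13 -2.15  0.04  0.02]
```

play_rows(increments="2 0 -4 0 1;2 0 -4 0 1;2 0 -4 0 1;2 0 -4 0 1;2 0 -4 0 1")

```text
clock: 4.18
position: [-0.0391, 0.8416, 0.5228]
ee_rot: [-1.989, -2.216, -0.168]
force: [0.7, -0.4, 0.7]
width: 0.997
gripper_force: 0.0
```

```bash
python3 st.py
```

```text
4.1833 [-0.0391  0.8416  0.5228] x [-0.104  0.976  0.192] y [ 0.994  0.11  -0.023] z [-0.043  0.189 -0.981] [ 0.7 -0.4  0.7] [-1.691  0.875  0.555  0.084 -0.555  2.002 -1.546] [-0.02 -0.32 -0.03  0.    0.04 -0.   -0.02]
```

play_rows(increments="2 0 -4 0 1;2 0 -4 0 1;2 0 -4 0 1;2 0 -4 0 1;2 0 -4 0 1")

```text
clock: 4.6
position: [-0.038, 0.8011, 0.6322]
ee_rot: [-1.92, -2.136, -0.297]
force: [-0.5, 0.9, 0.6]
width: 1.0
gripper_force: 0.0
```

```bash
python3 st.py
```

```text
4.6 [-0.038   0.8011  0.6322] x [-0.097  0.942  0.321] y [ 0.994  0.109 -0.017] z [-0.051  0.317 -0.947] [-0.5  0.9  0.6] [-1.701  0.742  0.559  0.084 -0.547  2.002 -1.552] [-0.03 -0.32  0.02 -0.    0.02  0.   -0.02]
```

play_rows(increments="2 0 -4 0 1;2 0 -4 0 1;2 0 -4 0 1;2 0 -4 0 1;2 0 -4 0 1")

```text
clock: 5.02
position: [-0.0352, 0.7467, 0.7352]
ee_rot: [-1.848, -2.051, -0.419]
force: [-0.1, 0.7, 0.0]
width: 0.999
gripper_force: 0.0
```

play_rows(increments="2 0 -4 0 1;2 0 -4 0 1;2 0 -4 0 1;2 0 -4 0 1;2 0 -4 0 1")

```text
clock: 5.43
position: [-0.0312, 0.6792, 0.8302]
ee_rot: [-1.773, -1.964, -0.532]
force: [-0.5, -0.4, -0.1]
width: 0.999
gripper_force: 0.0
```

play_rows(increments="-4 0 0 0 1;-4 0 0 0 1;-4 0 0 0 1")

```text
clock: 5.68
position: [-0.0384, 0.638, 0.8161]
ee_rot: [-1.78, -1.937, -0.543]
force: [-1.2, -1.2, 1.9]
width: 0.998
gripper_force: 0.0
```

```bash
python3 st.py
```

```text
5.6833 [-0.0384  0.638   0.8161] x [-0.064  0.818  0.571] y [ 0.996  0.089 -0.015] z [-0.063  0.568 -0.821] [-1.2 -1.2  1.9] [-2.104  0.23   0.699  0.597 -0.276  1.751 -1.514] [-1.58 -1.05  0.32  1.93  1.2  -0.95 -0.09]
```

play_rows(increments="-2.5 2.9 0.9 0 1;-2.5 2.9 0.9 0 1;-2.5 2.9 0.9 0 1;-2.5 2.9 0.9 0 1;-2.5 2.9 0.9 0 1")

```text
clock: 6.1
position: [0.1114, 0.5725, 0.7049]
ee_rot: [-1.779, -1.937, -0.54]
force: [0.7, 0.3, 0.8]
width: 1.002
gripper_force: 0.0
```

play_rows(increments="-2.5 2.9 0.9 0 1;-2.5 2.9 0.9 0 1;-2.5 2.9 0.9 0 1;-2.5 2.9 0.9 0 1;-2.5 2.9 0.9 0 1")

```text
clock: 6.52
position: [0.2615, 0.5085, 0.5944]
ee_rot: [-1.78, -1.935, -0.541]
force: [1.2, 0.4, -0.3]
width: 0.998
gripper_force: 0.0
```

play_rows(increments="-2.5 2.9 0.9 0 1;-2.5 2.9 0.9 0 1;-2.5 2.9 0.9 0 1;-2.5 2.9 0.9 0 1;-2.5 2.9 0.9 0 1")

```text
clock: 6.93
position: [0.3911, 0.4476, 0.4961]
ee_rot: [-1.778, -1.945, -0.547]
force: [-0.1, -1.3, 3.0]
width: 1.002
gripper_force: 0.0
```

```bash
python3 st.py
```

```text
6.9333 [0.3911 0.4476 0.4961] x [-0.071  0.819  0.57 ] y [ 0.996  0.092 -0.008] z [-0.059  0.567 -0.822] [-0.1 -1.3  3. ] [-2.403 -0.439  1.312  1.612  0.069  1.145 -0.929] [-0.33 -0.34  0.2   0.27  1.19 -0.22 -0.49]
```

```bash
cat > kin.py <<'E'
import numpy as np
from scipy.optimize import least_squares
from scipy.spatial.transform import Rotation as R
D=[([-1.23360583,.43446845,.02500044,1.57319548,-.01157515,1.13401866,-.07508362],[.26613,.56552,.22676],[[-.905,.426,0],[.426,.905,0],[0,0,-1]]),
([-1.701,1.013,.869,.113,-.858,1.992,-1.509],[-.0398,.8692,.4074],[[-.11,.993,-.037],[.992,.112,.06],[.064,-.03,-.998]]),
([-1.691,.875,.555,.084,-.555,2.002,-1.546],[-.0391,.8416,.5228],[[-.104,.994,-.043],[.976,.11,.189],[.192,-.023,-.981]]),
([-1.701,.742,.559,.084,-.547,2.002,-1.552],[-.038,.8011,.6322],[[-.097,.994,-.051],[.942,.109,.317],[.321,-.017,-.947]]),
([-2.104,.23,.699,.597,-.276,1.751,-1.514],[-.0384,.638,.8161],[[-.064,.996,-.063],[.818,.089,.568],[.571,-.015,-.821]]),
([-2.403,-.439,1.312,1.612,.069,1.145,-.929],[.3911,.4476,.4961],[[-.071,.996,-.059],[.819,.092,.567],[.57,-.008,-.822]])]
def rz(a): c,s=np.cos(a),np.sin(a); return np.array([[c,-s,0],[s,c,0],[0,0,1.]])
def ry(a): c,s=np.cos(a),np.sin(a); return np.array([[c,0,s],[0,1,0],[-s,0,c]])
def fk(p,q,S):
    T=rz(S[0]*q[0]+p[0]); P=np.array([0,0,p[1]])
    T=T@ry(q[1])@rz(S[1]*q[2]); P=P+T@[p[5],0,p[2]]
    T=T@ry(q[3]); P=P+T@[p[6],0,p[3]]
    T=T@rz(S[2]*q[4])@ry(q[5]); P=P+T@[p[7],0,p[4]]
    T=T@rz(S[3]*q[6]+p[8]); return P,T
def fit():
    best=None
    for S in np.ndindex(2,2,2,2):
        S=1-2*np.array(S)
        for p8 in(0,1.57,3.14,-1.57):
            c=1.131-S[0]*-1.234
            f=lambda p:np.concatenate([np.r_[(fk(p,q,S)[0]-x)*5,(fk(p,q,S)[1]-np.array(m)).ravel()] for q,x,m in D])
            r=least_squares(f,[c,.35,.4,.4,.3,0,0,0,p8])
            if best is None or r.cost<best[0]: best=(r.cost,r.x,S,np.abs(r.fun).max())
    return best
if __name__=="__main__":
    b=fit(); print(b); np.savez("kin.npz",p=b[1],S=b[2])
E
python3 kin.py
```

```text
(np.float64(0.010224287616173935), array([-7.42215916e-02,  3.13674367e-01,  4.86237159e-01,  4.07217734e-01,
        3.77773822e-01, -2.77379155e-02,  3.44293442e-04, -8.07225957e-02,
        1.50198223e+00]), array([-1, -1, -1, -1]), np.float64(0.053368895366374264))
```

Run:
```python
from kin import *
import kin
def fk(p,q,S):
    q=np.array(q)+np.r_[0,p[9:14],0]
    T=rz(S[0]*q[0]+p[0]); P=np.array([0,0,p[1]])
    T=T@ry(q[1])@rz(S[1]*q[2]); P=P+T@[p[5],p[14],p[2]]
    T=T@ry(q[3]); P=P+T@[p[6],p[15],p[3]]
    T=T@rz(S[2]*q[4])@ry(q[5]); P=P+T@[p[7],p[16],p[4]]
    T=T@rz(S[3]*q[6]+p[8]); return P,T
S=-np.ones(4)
p0=np.r_[np.load("kin.npz")["p"],np.zeros(8)]
f=lambda p:np.concatenate([np.r_[(fk(p,q,S)[0]-x)*5,(fk(p,q,S)[1]-np.array(m)).ravel()] for q,x,m in D])
r=least_squares(f,p0);print(r.cost,r.x.round(3));print(np.abs(r.fun.reshape(6,12)).max(1).round(4))
p=np.load("kin.npz")["p"]
for q,x,m in D: P,T=kin.fk(p,q,S); print((P-x).round(3),np.degrees(R.from_matrix(T.T@R.from_matrix(m).as_matrix()).as_rotvec()).round(2))
```

```text
0.002482574996723311 [-1.1000e-02  3.2100e-01  5.0800e-01  4.1700e-01  3.8800e-01 -9.0000e-03
 -3.0000e-03 -4.5000e-02  1.5580e+00 -5.0000e-03 -0.0000e+00  8.0000e-03
 -1.0000e-03 -2.0000e-03  2.9323e+01 -2.9317e+01 -4.9000e-02]
[0.0186 0.0284 0.0117 0.0189 0.0235 0.0282]
[-0.004  0.006 -0.011] [ 0.   0.  -0.3]
[ 0.001 -0.003 -0.004] [ 0.32 -0.1  -0.32]
[-0.    -0.002  0.003] [ 0.84 -0.06 -0.27]
[-0.003  0.002  0.003] [ 1.38  0.01 -0.1 ]
[ 0.001  0.004 -0.001] [2.39 0.03 0.52]
[-0.007 -0.008  0.009] [2.4  0.08 0.47]
```

```bash
cat > sim.py <<'E'
from kin import *
Z=np.load("kin.npz");p,S=Z["p"],Z["S"]
lo=np.array([-2.62,-.44,-1.27,.08,-1.32,.12,-2.74]);hi=np.array([2.62,2.09,1.32,2.57,4.46,2,2.74])
def jac(q):
    P,T=fk(p,q,S);J=np.zeros((6,7))
    for i in range(7):
        d=np.array(q,float);d[i]+=1e-5;P2,T2=fk(p,d,S)
        J[:3,i]=(P2-P)/1e-5;J[3:,i]=R.from_matrix(T2@T.T).as_rotvec()/1e-5
    return P,T,J
def ik(q,Pt,Tt,n=20,lam=1e-3,null=0,home=None):
    q=np.array(q,float)
    for _ in range(n):
        P,T,J=jac(q);e=np.r_[Pt-P,R.from_matrix(Tt@T.T).as_rotvec()]
        A=J.T@np.linalg.inv(J@J.T+lam*np.eye(6))
        dq=A@e
        if null: dq+=null*(np.eye(7)-A@J)@((lo+hi)/2-q if home is None else home-q)
        q=np.clip(q+dq,lo,hi)
    return q
def follow(q,wps,turns=None,step=.04,**k):
    for w in wps:
        P,T=fk(p,q,S);n=int(np.ceil(np.linalg.norm(w-P)/step))
        for i in range(1,n+1): q=ik(q,P+(w-P)*i/n,T,**k)
        P2,T2=fk(p,q,S);print(w,"err",np.linalg.norm(P2-w).round(3),R.from_matrix(T2@T.T).magnitude().round(3),q.round(2))
    return q
E
python3 - <<'E'
from sim import *
q5,q6=np.array(D[4][0]),np.array(D[5][0])
for nl in(0,.02,.1):
    print("null",nl); follow(q5,[np.array(D[5][1])],null=nl)
q1=np.array(D[0][0])
# reachability of the target with many seeds
Tt=R.from_matrix(D[4][2]).as_matrix()
rng=np.random.default_rng(0);sol=[]
for _ in range(150):
    q=ik(rng.uniform(lo,hi),np.array([.6,-.32,.02]),Tt,n=60,lam=1e-2,null=.05)
    P,T=fk(p,q,S)
    if np.linalg.norm(P-[.6,-.32,.02])<.003 and R.from_matrix(T@Tt.T).magnitude()<.02: sol.append(q)
sol.sort(key=lambda q:-np.min(np.minimum(q-lo,hi-q)))
print(len(sol),*[s.round(2) for s in sol[:12]],sep="\n")
E
```

```text
null 0Traceback (most recent call last):
  File "<stdin>", line 4, in <module>
  File "sim.py", line 23, in follow
    P2,T2=fk(p,q,S);print(w,"err",np.linalg.norm(P2-w).round(3),R.from_matrix(T2@T.T).magnitude().round(3),q.round(2))
                                                                ^^^^^^^^^^^^^^^^^^^^^^^^^^^^^^^^^^^^^^^
AttributeError: 'float' object has no attribute 'round'
```

```bash
sed -i 's/R.from_matrix(T2@T.T).magnitude().round(3)/round(float(R.from_matrix(T2@T.T).magnitude()),3)/' sim.py
cat > t1.py <<'E'
from sim import *
q5,q6=np.array(D[4][0]),np.array(D[5][0])
for nl in(0,.02,.1):
    print("null",nl); follow(q5,[np.array(D[5][1])],null=nl)
Tt=R.from_matrix(D[4][2]).as_matrix()
rng=np.random.default_rng(0);sol=[]
for _ in range(150):
    q=ik(rng.uniform(lo,hi),np.array([.6,-.32,.02]),Tt,n=60,lam=1e-2,null=.05)
    P,T=fk(p,q,S)
    if np.linalg.norm(P-[.6,-.32,.02])<.003 and R.from_matrix(T@Tt.T).magnitude()<.02: sol.append(q)
sol.sort(key=lambda q:-np.min(np.minimum(q-lo,hi-q)))
print(len(sol),*[s.round(2) for s in sol[:12]],sep="\n")
E
python3 t1.py
```

```text
null 0
[0.3911 0.4476 0.4961] err 0.0 0.0 [-1.91  0.04  1.32  1.59 -0.59  1.28 -0.41]
null 0.02
[0.3911 0.4476 0.4961] err 0.0 0.0 [-0.38  0.01 -0.25  1.59 -0.55  1.26 -0.45]
null 0.1
[0.3911 0.4476 0.4961] err 0.0 0.0 [-0.32  0.01 -0.31  1.59 -0.54  1.26 -0.45]
98
[ 0.86  1.09 -0.48  1.1  -0.03  1.43  0.63]
[ 0.92  1.12 -0.61  1.1   0.09  1.43  0.56]
[ 0.94  1.13 -0.66  1.1   0.13  1.43  0.54]
[ 0.95  1.14 -0.68  1.1   0.14  1.43  0.53]
[ 0.95  1.14 -0.68  1.1   0.15  1.44  0.52]
[ 0.95  1.14 -0.69  1.1   0.16  1.44  0.52]
[ 0.96  1.15 -0.7   1.1   0.17  1.44  0.52]
[ 0.96  1.15 -0.7   1.1   0.17  1.44  0.51]
[ 0.96  1.15 -0.7   1.1   0.17  1.44  0.51]
[ 0.96  1.15 -0.71  1.1   0.17  1.44  0.51]
[ 0.96  1.15 -0.71  1.1   0.18  1.44  0.51]
[ 0.96  1.15 -0.71  1.1   0.18  1.44  0.51]
```

```bash
cat > t2.py <<'E'
from sim import *
q6=np.array(D[5][0]); V=lambda *a:np.array(a)
end=[V(.85,.2,.4),V(.75,-.2,.35),V(.62,-.36,.3),V(.6,-.32,.03),V(.6,-.05,.03)]
for name,w in {"direct":[V(.55,.6,.4)],"direct2":[V(.39,.8,.4),V(.6,.6,.4)],"back":[V(-.03,.66,.8),V(-.05,.85,.45),V(.35,.75,.4),V(.65,.5,.4)],"back2":[V(.2,.8,.5),V(-.05,.85,.45),V(.35,.75,.4),V(.65,.5,.4)]}.items():
    print(name); follow(q6,w+end)
E
python3 t2.py
```

```text
direct
[0.55 0.6  0.4 ] err 0.285 0.378 [-2.62 -0.44  1.32  1.47  0.24  0.93 -0.92]
[0.85 0.2  0.4 ] err 0.0 0.0 [-0.25  0.81  0.66  0.91 -1.32  1.65  0.5 ]
[ 0.75 -0.2   0.35] err 0.004 0.011 [ 0.38  0.93  0.55  0.73 -1.19  2.    0.82]
[ 0.62 -0.36  0.3 ] err 0.006 0.015 [ 0.74  0.93  0.19  0.75 -0.83  2.    1.  ]
[ 0.6  -0.32  0.03] err 0.0 0.0 [ 0.66  1.07  0.21  1.15 -0.82  1.59  1.34]
[ 0.6  -0.05  0.03] err 0.0 0.0 [ 0.34  0.83  0.13  1.71 -1.01  1.19  1.38]
direct2
[0.39 0.8  0.4 ] err 0.0 0.0 [-1.61  0.76  1.12  1.13 -1.2   1.3  -0.5 ]
[0.6 0.6 0.4] err 0.0 0.0 [-1.16  0.74  1.06  1.09 -1.23  1.52 -0.18]
[0.85 0.2  0.4 ] err 0.0 0.0 [-0.17  0.99  0.81  0.39 -1.32  1.93  0.  ]
[ 0.75 -0.2   0.35] err 0.019 0.049 [ 0.4   0.97  0.24  0.44 -0.75  2.    0.41]
[ 0.62 -0.36  0.3 ] err 0.0 0.0 [ 0.59  0.87  0.3   0.72 -0.66  1.98  0.77]
[ 0.6  -0.32  0.03] err 0.0 0.0 [ 0.49  0.99  0.31  1.2  -0.68  1.47  1.04]
[ 0.6  -0.05  0.03] err 0.0 0.0 [ 0.13  0.77  0.25  1.68 -0.82  1.12  0.93]
back
[-0.03  0.66  0.8 ] err 0.0 0.0 [-2.2   0.27  0.93  0.63 -0.41  1.73 -1.45]
[-0.05  0.85  0.45
[... 563 characters left out ...]
68 -0.82  1.12  0.93]
back2
[0.2 0.8 0.5] err 0.0 0.0 [-1.98  0.55  1.13  1.2  -0.9   1.22 -0.82]
[-0.05  0.85  0.45] err 0.0 0.0 [-2.4   0.65  1.2   1.27 -0.84  1.04 -1.15]
[0.35 0.75 0.4 ] err 0.0 0.0 [-1.71  0.6   1.03  1.33 -1.04  1.17 -0.49]
[0.65 0.5  0.4 ] err 0.0 0.0 [-0.96  0.69  0.94  1.09 -1.14  1.56 -0.07]
[0.85 0.2  0.4 ] err 0.0 0.0 [-0.17  0.99  0.79  0.39 -1.3   1.93 -0.  ]
[ 0.75 -0.2   0.35] err 0.019 0.049 [ 0.4   0.97  0.24  0.44 -0.75  2.    0.41]
[ 0.62 -0.36  0.3 ] err 0.0 0.0 [ 0.59  0.87  0.3   0.72 -0.66  1.98  0.77]
[ 0.6  -0.32  0.03] err 0.0 0.0 [ 0.49  0.99  0.31  1.2  -0.68  1.47  1.04]
[ 0.6  -0.05  0.03] err 0.0 0.0 [ 0.13  0.77  0.25  1.68 -0.82  1.12  0.93]
```

play_rows(increments="2.3 0.3 2.8 0 1;2.3 0.3 2.8 0 1;2.3 0.3 2.8 0 1;2.3 0.3 2.8 0 1;2.3 0.3 2.8 0 1")

```text
clock: 7.35
position: [0.3319, 0.5534, 0.4674]
ee_rot: [-1.805, -1.911, -0.651]
force: [0.1, 0.2, 0.8]
width: 0.999
gripper_force: 0.0
```

play_rows(increments="2.3 0.3 2.8 0 1;2.3 0.3 2.8 0 1;2.3 0.3 2.8 0 1;2.3 0.3 2.8 0 1;2.3 0.3 2.8 0 1")

```text
clock: 7.77
position: [0.2764, 0.6104, 0.4593]
ee_rot: [-1.794, -1.867, -0.772]
force: [-0.6, -0.6, -0.2]
width: 1.0
gripper_force: 0.0
```

```bash
python3 st.py
```

```text
7.7667 [0.2764 0.6104 0.4593] x [-0.065  0.753  0.655] y [0.996 0.005 0.094] z [ 0.068  0.658 -0.75 ] [-0.6 -0.6 -0.2] [-2.615 -0.261  1.317  1.807  0.131  0.691 -1.242] [ 0.    0.41 -0.    0.12 -0.3  -0.44 -0.02]
```

```bash
cat > t3.py <<'E'
from sim import *
q=np.array([-2.615,-.261,1.317,1.807,.131,.691,-1.242]); V=lambda *a:np.array(a)
print(fk(p,q,S))
for name,w in {"a":[V(.1,.65,.7),V(-.03,.66,.8)],"b":[V(0,.7,.5),V(-.1,.8,.5)],"c":[V(0,.62,.46),V(-.2,.6,.5)],"d":[V(.28,.6,.8)],"e":[V(.1,.6,.9)],"f":[V(.28,.5,.25),V(.4,.6,.2)],"g":[V(.6,.4,.5),V(.8,.2,.4)],"h":[V(.28,.61,.2)]}.items():
    print(name); follow(q,w+[V(-.05,.85,.45),V(.35,.75,.4),V(.65,.5,.4)])
E
python3 t3.py
```

```text
(array([0.27974191, 0.58953932, 0.48424338]), array([[-0.07795812,  0.9902288 ,  0.11562633],
       [ 0.75824402, -0.01641018,  0.65176431],
       [ 0.64729324,  0.13848329, -0.74955576]]))
a
[0.1  0.65 0.7 ] err 0.0 0.0 [-2.55 -0.04  0.99  1.27  0.09  1.18 -1.51]
[-0.03  0.66  0.8 ] err 0.0 0.0 [-2.54  0.16  0.96  0.86 -0.02  1.47 -1.6 ]
[-0.05  0.85  0.45] err 0.0 0.0 [-2.34  0.48  0.82  1.42 -0.3   0.67 -1.51]
[0.35 0.75 0.4 ] err 0.0 0.0 [-1.57  0.41  0.57  1.54 -0.76  0.68 -0.61]
[0.65 0.5  0.4 ] err 0.0 0.0 [-0.88  0.5   0.58  1.34 -0.99  1.16 -0.04]
b
[0.  0.7 0.5] err 0.0 0.0 [-2.62  0.07  0.96  1.7   0.13  0.7  -1.72]
[-0.1  0.8  0.5] err 0.0 0.0 [-2.51  0.37  0.87  1.43 -0.12  0.76 -1.68]
[-0.05  0.85  0.45] err 0.0 0.0 [-2.32  0.47  0.78  1.42 -0.26  0.66 -1.53]
[0.35 0.75 0.4 ] err 0.0 0.0 [-1.54  0.4   0.53  1.54 -0.73  0.67 -0.62]
[0.65 0.5  0.4 ] err 0.0 0.0 [-0.86  0.5   0.54  1.34 -0.98  1.15 -0.05]
c
[0.   0.62 0.46] err 0.0 0.0 [-2.41 -0.14  0.63  1.92  0.44  0.67 -1.96]
[-0.2  0.6  0.5] err 0.0 0.0 [-2.54 -0.04  0.34  1.72  0.59  0.96 -2.38]
[-0.05  0.85  0.45] 
[... 1132 characters left out ...]
  0.59  1.33 -0.99  1.17 -0.03]
g
[0.6 0.4 0.5] err 0.239 0.343 [-2.54 -0.44  1.32  1.53  0.16  1.01 -0.73]
[0.8 0.2 0.4] err 0.0 0.0 [-0.38  0.79  0.89  0.96 -1.32  1.77  0.61]
[-0.05  0.85  0.45] err 0.0 0.0 [-2.33  0.46  0.79  1.46 -0.32  0.61 -1.14]
[0.35 0.75 0.4 ] err 0.0 0.0 [-1.53  0.4   0.54  1.55 -0.81  0.67 -0.21]
[0.65 0.5  0.4 ] err 0.0 0.0 [-0.85  0.51  0.56  1.33 -1.03  1.19  0.33]
h
[0.28 0.61 0.2 ] err 0.001 0.095 [-1.39  0.34  0.18  2.06 -1.32  0.21  0.13]
[-0.05  0.85  0.45] err 0.0 0.0 [-2.32  0.48  0.79  1.4  -0.28  0.7  -1.43]
[0.35 0.75 0.4 ] err 0.0 0.0 [-1.56  0.41  0.57  1.52 -0.72  0.7  -0.55]
[0.65 0.5  0.4 ] err 0.0 0.0 [-0.88  0.5   0.57  1.32 -0.97  1.16  0.03]
```

play_rows(increments="0.8 -3.9 0 0 1;0.8 -3.9 0 0 1;0.8 -3.9 0 0 1;0.8 -3.9 0 0 1;0.8 -3.9 0 0 1")

```text
clock: 8.18
position: [0.0785, 0.6393, 0.4674]
ee_rot: [-1.795, -1.868, -0.772]
force: [0.4, 0.4, 0.7]
width: 0.998
gripper_force: 0.0
```

play_rows(increments="0.8 -3.9 0 0 1;0.8 -3.9 0 0 1;2.5 -1 2.8 0 1;2.5 -1 2.8 0 1;2.5 -1 2.8 0 1")

```text
clock: 8.6
position: [-0.03, 0.7641, 0.4543]
ee_rot: [-1.79, -1.869, -0.771]
force: [-0.5, 0.3, 1.3]
width: 0.997
gripper_force: 0.0
```

```bash
python3 st.py
```

```text
8.6 [-0.03    0.7641  0.4543] x [-0.068  0.752  0.656] y [0.996 0.008 0.094] z [ 0.065  0.659 -0.749] [-0.5  0.3  1.3] [-2.318  0.188  0.667  1.636  0.06   0.649 -1.694] [ 0.55  1.06 -0.02 -0.86 -1.26 -0.08  0.9 ]
```

Run:
```python
from sim import *
q=np.array([-2.318,.188,.667,1.636,.06,.649,-1.694]); V=lambda *a:np.array(a)
follow(q,[V(-.03,.84,.42),V(.3,.72,.4),V(.6,.48,.4),V(.7,.2,.4),V(.68,-.1,.35),V(.58,-.34,.3),V(.58,-.34,.03),V(.6,-.05,.03),V(.6,.05,.03)])
```

```text
[-0.03  0.84  0.42] err 0.0 0.0 [-2.18  0.42  0.59  1.52 -0.13  0.56 -1.59]
[0.3  0.72 0.4 ] err 0.0 0.0 [-1.54  0.28  0.41  1.68 -0.59  0.57 -0.74]
[0.6  0.48 0.4 ] err 0.0 0.0 [-0.87  0.38  0.49  1.49 -0.92  1.07 -0.04]
[0.7 0.2 0.4] err 0.0 0.0 [-0.38  0.48  0.57  1.32 -0.98  1.5   0.3 ]
[ 0.68 -0.1   0.35] err 0.0 0.0 [ 0.11  0.65  0.61  1.16 -0.97  1.82  0.67]
[ 0.58 -0.34  0.3 ] err 0.003 0.009 [ 0.55  0.82  0.53  0.94 -0.87  2.    0.92]
[ 0.58 -0.34  0.03] err 0.0 0.0 [ 0.5   1.06  0.51  1.18 -0.92  1.63  1.19]
[ 0.6  -0.05  0.03] err 0.0 0.0 [ 0.06  0.83  0.46  1.7  -1.08  1.28  1.14]
[0.6  0.05 0.03] err 0.0 0.0 [-0.1   0.77  0.42  1.81 -1.17  1.15  1.09]
```

play_rows(increments="2.9 0 2.8 4 1;2.9 0 2.8 4 1")

```text
clock: 8.77
position: [-0.029, 0.8449, 0.4487]
ee_rot: [-1.9, -1.722, -0.717]
force: [0.2, -0.1, 1.6]
width: 1.001
gripper_force: 0.0
```

```bash
cat > go.py <<'E'
from h import *
import sys
st=arm.observe();M=R.from_rotvec(st["ee_rot"]).as_matrix();P=st["position"]
print(P.round(4),"z",M[:,2].round(3),"y",M[:,1].round(3),st["joints"].round(2),st["force"].round(1),st["clock"])
for a in sys.argv[1:]:
    w=np.array(eval(a));d=M.T@(w-P)*100;n=int(np.ceil(np.linalg.norm(d)/4.0));print(w,"n",n,(d/n).round(2));P=w
E
python3 go.py .3,.72,.4 .6,.48,.4 .7,.2,.4 .68,-.1,.35 .58,-.34,.3
```

```text
[-0.029   0.8449  0.4487] z [ 0.064  0.658 -0.751] y [ 0.995 -0.098 -0.   ] [-2.19  0.36  0.64  1.45 -0.14  0.68 -1.67] [ 0.2 -0.1  1.6] 8.7667
[0.3  0.72 0.4 ] n 9 [-1.13  3.77 -0.27]
[0.6  0.48 0.4 ] n 10 [-1.57  3.22 -1.38]
[0.7 0.2 0.4] n 8 [-2.52  1.59 -2.22]
[ 0.68 -0.1   0.35] n 8 [-3.23  0.12 -2.01]
[ 0.58 -0.34  0.3 ] n 7 [-3.14 -1.09 -1.81]
```

play_rows(increments="-1.1 3.8 -0.3 0 1;-1.1 3.8 -0.3 0 1;-1.1 3.8 -0.3 0 1;-1.1 3.8 -0.3 0 1;-1.1 3.8 -0.3 0 1")

```text
clock: 9.18
position: [0.1597, 0.7724, 0.4251]
ee_rot: [-1.901, -1.722, -0.721]
force: [0.1, 1.0, -0.3]
width: 1.001
gripper_force: 0.0
```

play_rows(increments="-1.1 3.8 -0.3 0 1;-1.1 3.8 -0.3 0 1;-1.1 3.8 -0.3 0 1;-1.1 3.8 -0.3 0 1;-1.6 3.2 -1.4 0 1")

```text
clock: 9.6
position: [0.3371, 0.6925, 0.4043]
ee_rot: [-1.902, -1.722, -0.72]
force: [-0.4, 0.3, -0.2]
width: 1.002
gripper_force: 0.0
```

play_rows(increments="-1.6 3.2 -1.4 0 1;-1.6 3.2 -1.4 0 1;-1.6 3.2 -1.4 0 1;-1.6 3.2 -1.4 0 1;-1.6 3.2 -1.4 0 1")

```text
clock: 10.02
position: [0.4848, 0.5699, 0.406]
ee_rot: [-1.9, -1.721, -0.722]
force: [0.7, 0.4, -0.8]
width: 1.003
gripper_force: 0.0
```

play_rows(increments="-1.6 3.2 -1.4 0 1;-1.6 3.2 -1.4 0 1;-1.6 3.2 -1.4 0 1;-1.6 3.2 -1.4 0 1")

```text
clock: 10.35
position: [0.6036, 0.4726, 0.4058]
ee_rot: [-1.9, -1.722, -0.721]
force: [0.8, 1.4, 0.2]
width: 1.0
gripper_force: 0.0
```

```bash
python3 go.py .7,.2,.4 .68,-.1,.35 .58,-.34,.26
```

```text
[0.6036 0.4726 0.4058] z [ 0.067  0.658 -0.75 ] y [ 0.995 -0.099  0.002] [-0.8   0.39  0.5   1.48 -0.94  1.13 -0.12] [0.8 1.4 0.2] 10.35
[0.7 0.2 0.4] n 8 [-2.5   1.54 -2.11]
[ 0.68 -0.1   0.35] n 8 [-3.23  0.12 -2.02]
[ 0.58 -0.34  0.26] n 7 [-3.51 -1.08 -1.39]
```

play_rows(increments="-2.5 1.5 -2.1 0 1;-2.5 1.5 -2.1 0 1;-2.5 1.5 -2.1 0 1;-2.5 1.5 -2.1 0 1;-2.5 1.5 -2.1 0 1")

```text
clock: 10.77
position: [0.6612, 0.3025, 0.4019]
ee_rot: [-1.901, -1.722, -0.721]
force: [0.4, -0.6, 0.3]
width: 0.998
gripper_force: 0.0
```

play_rows(increments="-2.5 1.5 -2.1 0 1;-2.5 1.5 -2.1 0 1;-2.5 1.5 -2.1 0 1;-3.2 0.1 -2 0 1;-3.2 0.1 -2 0 1")

```text
clock: 11.18
position: [0.6908, 0.1264, 0.3867]
ee_rot: [-1.9, -1.723, -0.721]
force: [1.5, -0.2, -0.2]
width: 0.999
gripper_force: 0.0
```

play_rows(increments="-3.2 0.1 -2 0 1;-3.2 0.1 -2 0 1;-3.2 0.1 -2 0 1;-3.2 0.1 -2 0 1;-3.2 0.1 -2 0 1")

```text
clock: 11.6
position: [0.6767, -0.0594, 0.3561]
ee_rot: [-1.901, -1.722, -0.721]
force: [0.7, -0.1, -1.1]
width: 0.999
gripper_force: 0.0
```

```bash
python3 go.py .68,-.1,.35 .57,-.34,.26 .57,-.34,.02
```

```text
[ 0.6767 -0.0594  0.3561] z [ 0.068  0.658 -0.75 ] y [ 0.995 -0.099  0.002] [ 0.04  0.62  0.59  1.28 -0.96  1.72  0.55] [ 0.7 -0.1 -1.1] 11.6
[ 0.68 -0.1   0.35] n 2 [-1.7   0.37 -1.1 ]
[ 0.57 -0.34  0.26] n 7 [-3.52 -1.23 -1.4 ]
[ 0.57 -0.34  0.02] n 7 [-2.27 -0.01  2.57]
```

play_rows(increments="-1.7 0.3 -1.1 0 1;-1.7 0.3 -1.1 0 1;-3.5 -1.1 -1.4 0 1;-3.5 -1.1 -1.4 0 1;-3.5 -1.1 -1.4 0 1")

```text
clock: 12.02
position: [0.6351, -0.2021, 0.3117]
ee_rot: [-1.9, -1.723, -0.721]
force: [0.8, -0.1, -0.6]
width: 0.996
gripper_force: 0.0
```

play_rows(increments="-3.5 -1.1 -1.4 0 1;-3.5 -1.1 -1.4 0 1;-3.5 -1.1 -1.4 0 1;-3.5 -1.1 -1.4 0 1")

```text
clock: 12.35
position: [0.5771, -0.3393, 0.2609]
ee_rot: [-1.9, -1.722, -0.721]
force: [1.1, -0.4, -0.6]
width: 1.0
gripper_force: 0.0
```

```bash
python3 go.py .58,-.34,.26 .58,-.34,.02 .58,-.27,.02; python3 c.py
```

```text
[ 0.5771 -0.3393  0.2609] z [ 0.067  0.658 -0.75 ] y [ 0.995 -0.099  0.002] [ 0.47  0.84  0.61  1.13 -0.88  1.89  0.92] [ 1.1 -0.4 -0.6] 12.35
[ 0.58 -0.34  0.26] n 1 [-0.09  0.3   0.04]
[ 0.58 -0.34  0.02] n 7 [-2.27 -0.01  2.57]
[ 0.58 -0.27  0.02] n 2 [ 2.61 -0.35  2.3 ]
z 0.014 yaw 17.7 rel 11.34 w 0.187 front [ 0.5961 -0.2149] c [ 0.5809 -0.1673] row xy mm -264.9 45.7
z 0.118 yaw 17.71 rel 11.35 w 0.148 front [ 0.5776 -0.2208] c [ 0.5624 -0.1732] row xy mm -268.6 64.7
12.5 [ 0.5755 -0.3415  0.2594] [[0.08, 0.994, 0.069], [0.746, -0.106, 0.658], [0.661, -0.001, -0.75]] [0.8 0.7 0.1] 1.0031318890726537 [ 0.47  0.84  0.61  1.13 -0.88  1.89  0.92]
```

play_rows(increments="-2.2 0.1 2.5 0 1;-2.2 0.1 2.5 0 1;-2.2 0.1 2.5 0 1;-2.2 0.1 2.5 0 1")

```text
clock: 12.83
position: [0.5834, -0.3367, 0.1277]
ee_rot: [-1.899, -1.725, -0.722]
force: [0.5, -0.2, 0.2]
width: 1.0
gripper_force: 0.0
```

play_rows(increments="-2.2 0.1 2.5 0 1;-2.2 0.1 2.5 0 1;-2.2 0.1 2.5 0 1;0 0 0 0 1")

```text
clock: 13.17
position: [0.5844, -0.3343, 0.0223]
ee_rot: [-1.896, -1.715, -0.719]
force: [-0.5, 0.9, -1.1]
width: 1.001
gripper_force: 0.0
```

```bash
python3 go.py .58,-.28,.02 .58,-.18,.02
```

```text
[ 0.5844 -0.3343  0.0223] z [ 0.062  0.663 -0.746] y [ 0.995 -0.098 -0.004] [ 0.47  1.07  0.54  1.27 -0.94  1.61  1.13] [-0.5  0.9 -1.1] 13.1667
[ 0.58 -0.28  0.02] n 2 [ 1.92 -0.49  1.87]
[ 0.58 -0.18  0.02] n 3 [ 2.47 -0.33  2.21]
```

play_rows(increments="1.8 -0.2 1.6 0 1;1.8 -0.2 1.6 0 1;0.8 0 0.7 0 1;0.5 0 0.44 0 1;0.5 0 0.44 0 1")

```text
clock: 13.58
position: [0.5896, -0.2659, 0.0299]
ee_rot: [-1.901, -1.724, -0.722]
force: [-0.6, -0.9, 0.9]
width: 1.001
gripper_force: 0.0
```

play_rows(increments="0.5 0 0.44 0 1;0.5 0 0.44 0 1;0.5 0 0.44 0 1;0.5 0 0.44 0 1;0.5 0 0.44 0 1")

```text
clock: 14.0
position: [0.5908, -0.2377, 0.0282]
ee_rot: [-1.909, -1.725, -0.715]
force: [-5.0, -18.5, 6.1]
width: 1.002
gripper_force: 7.9
```

```bash
cat >> c.py <<'E'
    save(s,"s%d.png"%(st["clock"]*100))
E
python3 c.py
```

```text
z 0.014 yaw -72.87 rel -79.23 w 0.05 front [ 0.4853 -0.1696] c [ 0.5331 -0.1548] row xy mm -247.2 91.8
z 0.118 yaw 3.71 rel -2.65 w 0.193 front [ 0.59   -0.1939] c [ 0.5868 -0.144 ] row xy mm -242.3 37.3
14.15 [ 0.5912 -0.2366  0.0283] [[0.075, 0.995, 0.069], [0.75, -0.102, 0.653], [0.657, 0.003, -0.754]] [ -1.8 -10.2   2.8] 1.0024506064830467 [ 0.33  0.97  0.53  1.49 -0.98  1.47  1.14]
```

```bash
python3 -c "
import cv2,glob
f=sorted(glob.glob('pics/s*.png'))[-1] if 0 else 'pics/s1415.png'
i=cv2.imread(f)[130:330,190:420];cv2.imwrite('pics/v1.png',cv2.resize(i,None,fx=3,fy=3,interpolation=2))"; ls pics
```

```text
g.png
s1415.png
side1.png
top1.png
v1.png
```

View pics/v1.png

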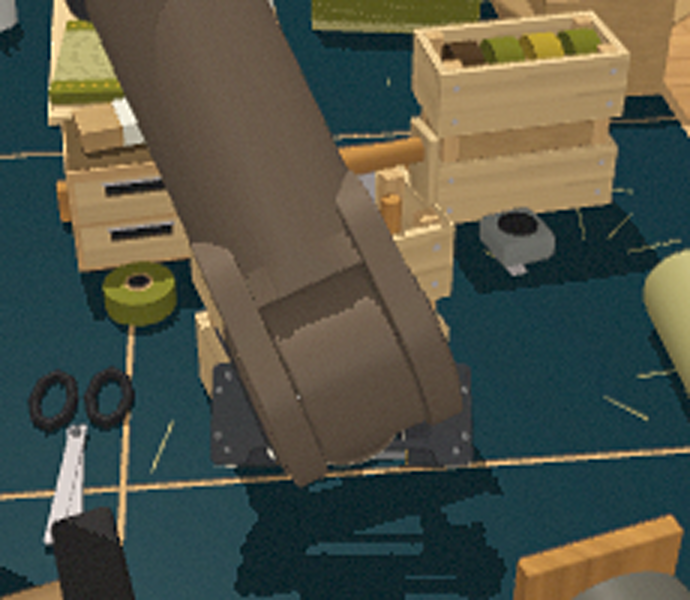

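```bash
cat > tc.py <<'E'
from h import *
from c import O,ex,ey
t=vision.get_image("top");W,ok=cloud(t)
D=(W[...,:2]-O);X=D@ex;Y=D@ey
st=arm.observe();M=R.from_rotvec(st["ee_rot"]).as_matrix();p=st["position"]
m=np.zeros((420,560),bool)
for n in("crate","crate_top"):
    for d in cut_out(n,t)[:1]: m|=d["mask"]
k=m&ok&(W[...,2]<.25)&(W[...,2]>.17)
A=np.stack([X[k],Y[k]],1)*1000
print("n",k.sum(),"ext",np.percentile(A,[1,99],axis=0).round(0).tolist(),cv2.minAreaRect(A.astype(np.float32)))
h=k&(W[...,2]>.232); B=np.stack([X[h],Y[h]],1)*1000
if h.sum()>20:
    b=np.polyfit(B[:,1],B[:,0],1);e=B[:,0]-np.polyval(b,B[:,1]);g=abs(e)<8;b=np.polyfit(B[g,1],B[g,0],1)
    print("handle X=%.1f + %.4f Y, rel yaw %.1f, Y range"%(b[1],b[0],-np.degrees(np.arctan(b[0]))),np.percentile(B[g,1],[1,99]).round(0),h.sum())
d=p[:2]-O;az=np.degrees(np.arctan2(M[1,1],M[0,1]))
print("clock",st["clock"],"tcp row",(d@ex*1000).round(1),(d@ey*1000).round(1),"z",p[2].round(4),"line rel yaw",(az-6.36).round(1),"tilt",M[2].round(3),"F",st["force"].round(1),st["joints"].round(2))
for nm,w in(("ex",np.r_[ex,0]),("ey",np.r_[ey,0]),("n",np.r_[-M[1,1],M[0,1],0]),("down",[0,0,-1])): print(nm,(M.T@w).round(3),end=" ")
save(t,"t%d.png"%(st["clock"]*100))
E
python3 tc.py
```

```text
n 1698 ext [[-316.0, -49.0], [-196.0, 140.0]] ((-256.68597412109375, 43.47949981689453), (101.70838928222656, 190.33120727539062), 10.53736686706543)
handle X=-247.6 + -0.1843 Y, rel yaw 10.4, Y range [-47. 136.] 438
clock 14.2 tcp row -334.8 43.2 z 0.0283 line rel yaw -12.2 tilt [ 0.657  0.003 -0.754] F [ -1.3 -10.5   3. ] [ 0.33  0.97  0.53  1.49 -0.98  1.47  1.14]
ex [ 0.737 -0.211  0.642] ey [-0.158 -0.977 -0.141] n [0.754 0.    0.657] down [-0.657 -0.003  0.754]
```

```bash
python3 -c "
import cv2,glob
i=cv2.imread(sorted(glob.glob('pics/t1*.png'))[-1])[90:330,220:460];cv2.imwrite('pics/v2.png',cv2.resize(i,None,fx=2.5,fy=2.5,interpolation=2))"
```

```text
(no output)
```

View pics/v2.png

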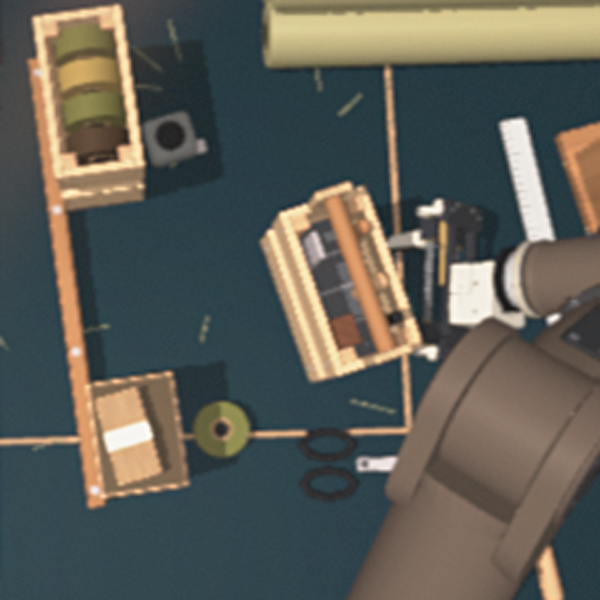

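play_rows(increments="0.4 0 0.5 0 1;0.4 0 0.5 0 1;0.4 0 0.5 0 1;0.4 0 0.5 0 1;0.4 0 0.5 0 1")

```text
clock: 14.72
position: [0.5941, -0.2091, 0.0235]
ee_rot: [-1.913, -1.726, -0.715]
force: [-4.1, -21.3, 11.9]
width: 0.999
gripper_force: 10.2
```

play_rows(increments="0.45 0 0.4 0 1;0.45 0 0.4 0 1;0.45 0 0.4 0 1;0.45 0 0.4 0 1;0.45 0 0.4 0 1")

```text
clock: 15.13
position: [0.5966, -0.179, 0.0232]
ee_rot: [-1.912, -1.725, -0.715]
force: [-7.0, -21.7, 12.5]
width: 0.999
gripper_force: 10.1
```

```bash
python3 tc.py
```

```text
n 1710 ext [[-259.0, -66.0], [-159.0, 122.0]] ((-209.28677368164062, 26.917640686035156), (100.66043853759766, 190.78570556640625), 0.8732483983039856)
handle X=-208.5 + -0.0166 Y, rel yaw 0.9, Y range [-65. 121.] 437
clock 15.1833 tcp row -276.2 30.8 z 0.0232 line rel yaw -12.3 tilt [ 0.655  0.003 -0.755] F [ -4.9 -14.    6.7] [ 0.25  0.94  0.52  1.59 -1.01  1.4   1.13]
ex [ 0.738 -0.212  0.64 ] ey [-0.158 -0.977 -0.142] n [0.755 0.    0.655] down [-0.655 -0.003  0.755]
```

play_rows(increments="0.45 0 0.42 0 1;0.45 0 0.42 0 1;0.45 0 0.42 0 1;0.45 0 0.42 0 1;0.45 0 0.42 0 1")

```text
clock: 15.7
position: [0.5997, -0.149, 0.0225]
ee_rot: [-1.913, -1.725, -0.715]
force: [-9.3, -25.0, 16.2]
width: 0.999
gripper_force: 12.0
```

play_rows(increments="0.45 0 0.42 0 1;0.45 0 0.42 0 1;0.45 0 0.42 0 1;0.45 0 0.42 0 1;0.45 0 0.42 0 1")

```text
clock: 16.12
position: [0.603, -0.1189, 0.0218]
ee_rot: [-1.914, -1.725, -0.716]
force: [-8.1, -22.4, 15.3]
width: 1.001
gripper_force: 11.5
```

```bash
python3 tc.py
```

```text
n 1689 ext [[-222.0, -90.0], [-101.0, 102.0]] ((-161.8077392578125, 5.525306701660156), (191.15892028808594, 100.12262725830078), 78.98908996582031)
handle X=-162.5 + 0.1936 Y, rel yaw -11.0, Y range [-85.  99.] 444
clock 16.1667 tcp row -216.8 17.7 z 0.0217 line rel yaw -12.3 tilt [ 0.655  0.004 -0.755] F [ -5.9 -16.   10.4] [ 0.17  0.9   0.5   1.67 -1.06  1.33  1.12]
ex [ 0.739 -0.213  0.64 ] ey [-0.159 -0.977 -0.142] n [0.755 0.    0.655] down [-0.655 -0.004  0.755]
```

play_rows(increments="-1.5 0 -1.3 0 1;0.4 2.4 0.4 -6 1;0 0 0 -6 1;0 0 0 0 1")

```text
clock: 16.6
position: [0.6274, -0.1273, 0.0205]
ee_rot: [-1.733, -1.946, -0.799]
force: [0.4, -0.2, 0.5]
width: 0.997
gripper_force: 0.0
```

```bash
python3 tc.py
```

```text
n 1684 ext [[-220.0, -91.0], [-98.0, 101.0]] ((-159.69772338867188, 4.436088562011719), (191.12673950195312, 100.38835144042969), 78.50919342041016)
handle X=-160.3 + 0.2007 Y, rel yaw -11.3, Y range [-86.  97.] 444
clock 16.65 tcp row -230.1 -4.1 z 0.0205 line rel yaw -3.1 tilt [ 0.647  0.139 -0.75 ] F [ 0.1 -0.2  0.9] [ 0.21  0.93  0.45  1.59 -1.03  1.34  1.28]
ex [ 0.761 -0.053  0.647] ey [ 0.05  -0.989 -0.14 ] n [0.75  0.    0.647] down [-0.647 -0.139  0.75 ]
```

play_rows(increments="0.7 -0.1 0.6 -3 1;0.46 0 0.39 0 1;0.46 0 0.39 0 1;0.46 0 0.39 0 1;0.46 0 0.39 0 1")

```text
clock: 17.17
position: [0.6235, -0.0974, 0.0199]
ee_rot: [-1.704, -1.992, -0.812]
force: [4.9, -8.0, -2.5]
width: 0.996
gripper_force: 4.1
```

play_rows(increments="0.46 0 0.39 0 1;0.46 0 0.39 0 1;0.46 0 0.39 0 1;0.46 0 0.39 0 1;0.46 0 0.39 0 1")

```text
clock: 17.58
position: [0.6201, -0.069, 0.0198]
ee_rot: [-1.705, -1.993, -0.81]
force: [1.9, -14.1, -0.8]
width: 1.0
gripper_force: 6.5
```

```bash
python3 tc.py
```

```text
n 1640 ext [[-162.0, -79.0], [-63.0, 109.0]] ((-112.722412109375, 14.276435852050781), (189.9417724609375, 100.49758911132812), 89.23414611816406)
handle X=-112.7 + 0.0173 Y, rel yaw -1.0, Y range [-78. 107.] 442
clock 17.6333 tcp row -169.4 -4.1 z 0.02 line rel yaw -1.0 tilt [ 0.634  0.172 -0.754] F [ 1.2 -8.3 -3.1] [ 0.13  0.88  0.42  1.7  -1.07  1.26  1.32]
ex [ 0.767 -0.017  0.641] ey [ 0.098 -0.985 -0.142] n [0.754 0.    0.634] down [-0.634 -0.172  0.754]
```

play_rows(increments="-0.5 0 -0.4 0 1;0.2 -1.6 -0.2 0 1;0.5 0 0.4 0 1;0.43 0.16 0.4 0 1;0.43 0.16 0.4 0 1")

```text
clock: 18.15
position: [0.6045, -0.058, 0.0198]
ee_rot: [-1.702, -1.992, -0.809]
force: [-4.3, -14.3, 3.0]
width: 1.0
gripper_force: 7.1
```

play_rows(increments="0.43 0.16 0.4 0 1;0.43 0.16 0.4 0 1;0.43 0.16 0.4 0 1")

```text
clock: 18.4
position: [0.6084, -0.04, 0.0199]
ee_rot: [-1.703, -1.993, -0.809]
force: [-2.7, -14.7, 2.1]
width: 0.998
gripper_force: 7.0
```

```bash
python3 tc.py
```

```text
n 1643 ext [[-132.0, -90.0], [-33.0, 99.0]] ((-82.992431640625, 3.5137176513671875), (190.68505859375, 100.12150573730469), 89.33666229248047)
handle X=-82.8 + 0.0113 Y, rel yaw -0.6, Y range [-89.  98.] 441
clock 18.45 tcp row -139.4 3.8 z 0.0201 line rel yaw -0.9 tilt [ 0.635  0.172 -0.753] F [-1.  -9.7 -1.8] [ 0.1   0.86  0.41  1.76 -1.09  1.22  1.33]
ex [ 0.766 -0.015  0.642] ey [ 0.099 -0.985 -0.141] n [0.753 0.    0.635] down [-0.635 -0.172  0.753]
```

play_rows(increments="0.46 0 0.39 0 1;0.46 0 0.39 0 1;0.46 0 0.39 0 1;0.46 0 0.39 0 1;0.46 0 0.39 0 1")

```text
clock: 18.97
position: [0.6066, -0.0099, 0.02]
ee_rot: [-1.704, -1.993, -0.811]
force: [0.4, -13.5, 0.6]
width: 1.0
gripper_force: 6.5
```

play_rows(increments="0.46 0 0.39 0 1;0.46 0 0.39 0 1;0.46 0 0.39 0 1;0.46 0 0.39 0 1;0.46 0 0.39 0 1")

```text
clock: 19.38
position: [0.6037, 0.0202, 0.02]
ee_rot: [-1.704, -1.993, -0.811]
force: [1.7, -13.3, 0.7]
width: 1.001
gripper_force: 6.5
```

```bash
python3 tc.py
```

```text
n 1601 ext [[-72.0, -92.0], [27.0, 96.0]] ((-22.61330223083496, 1.096343994140625), (190.447021484375, 99.9413070678711), 89.03839111328125)
handle X=-23.0 + 0.0166 Y, rel yaw -0.9, Y range [-91.  95.] 433
clock 19.4333 tcp row -79.1 2.3 z 0.0202 line rel yaw -1.0 tilt [ 0.635  0.173 -0.753] F [ 1.5 -8.6 -1.7] [ 0.02  0.82  0.38  1.84 -1.14  1.14  1.32]
ex [ 0.766 -0.016  0.642] ey [ 0.099 -0.985 -0.143] n [0.753 0.    0.635] down [-0.635 -0.173  0.753]
```

play_rows(increments="0.46 0 0.39 -0.5 1;0.46 0 0.39 -0.5 1;0.46 0 0.39 0 1;0.23 0 0.2 0 1")

```text
clock: 19.87
position: [0.6015, 0.0421, 0.0201]
ee_rot: [-1.687, -2.011, -0.818]
force: [1.6, -12.6, 0.8]
width: 1.002
gripper_force: 6.6
```

play_rows(increments="0.15 0 0.13 0 1;0.15 0 0.13 0 1")

```text
clock: 20.03
position: [0.6014, 0.0441, 0.0199]
ee_rot: [-1.69, -2.011, -0.817]
force: [-0.5, -21.7, 5.4]
width: 1.003
gripper_force: 10.6
```

```bash
python3 tc.py
```

```text
n 1602 ext [[-48.0, -91.0], [50.0, 97.0]] ((1.2133216857910156, 1.5583648681640625), (190.85980224609375, 99.88661193847656), 89.96941375732422)
handle X=1.0 + 0.0014 Y, rel yaw -0.1, Y range [-91.  95.] 452
clock 20.0833 tcp row -57.2 2.0 z 0.02 line rel yaw -0.3 tilt [ 0.629  0.184 -0.755] F [  0.5 -16.9   4.1] [-0.01  0.81  0.37  1.86 -1.17  1.11  1.34]
ex [ 0.769 -0.005  0.639] ey [ 0.114 -0.983 -0.145] n [0.755 0.    0.629] down [-0.629 -0.184  0.755]
```

play_rows(increments="0.15 0 0.13 0 1;0.15 0 0.13 0 1")

```text
clock: 20.35
position: [0.6015, 0.0446, 0.0198]
ee_rot: [-1.695, -2.013, -0.816]
force: [-1.2, -31.6, 10.9]
width: 0.998
gripper_force: 15.4
```

```bash
python3 tc.py
```

```text
n 1601 ext [[-48.0, -91.0], [51.0, 97.0]] ((1.3114585876464844, 1.5028610229492188), (190.64549255371094, 100.04503631591797), 89.98368072509766)
handle X=1.1 + 0.0010 Y, rel yaw -0.1, Y range [-90.  95.] 437
clock 20.4 tcp row -56.7 1.7 z 0.0199 line rel yaw -0.4 tilt [ 0.626  0.185 -0.758] F [ -0.6 -26.9   8.8] [-0.01  0.81  0.37  1.87 -1.17  1.11  1.34]
ex [ 0.772 -0.007  0.636] ey [ 0.112 -0.983 -0.147] n [0.758 0.    0.626] down [-0.626 -0.185  0.758]
```

Against the batten (31 N, no further movement). Back away straight, then look.

play_rows(increments="-0.5 0 -0.4 0 1;-1 0 -0.85 0 1;-2 0 -1.7 0 1;-2 0 -1.7 0 1;-2 0 -1.7 0 1")

```text
clock: 20.92
position: [0.6103, -0.0443, 0.0208]
ee_rot: [-1.676, -2.008, -0.82]
force: [-0.0, -1.2, -0.0]
width: 1.001
gripper_force: 0.0
```

play_rows(increments="-2 0 -1.7 0 1;-2 0 -1.7 0 1;0 0 0 0 1;0 0 0 0 1")

```text
clock: 21.25
position: [0.6162, -0.0981, 0.0203]
ee_rot: [-1.681, -2.008, -0.82]
force: [-0.3, 0.5, -0.7]
width: 1.0
gripper_force: 0.0
```

```bash
python3 tc.py
python3 - <<'E'
from h import *
for n in("side","top"):
    p=vision.get_image(n); W,ok=cloud(p); save(p,"end_"+n+".png")
    for q in("reel","tape","scissors","mallet","ruler"):
        for d in cut_out(q,p)[:1]: print(n,q,W[tuple(np.round(d["point"]).astype(int))].round(3))
a=cv2.imread("pics/end_top.png")[80:320,200:460];b=cv2.imread("pics/end_side.png")[110:350,170:430]
cv2.imwrite("pics/end.png",cv2.resize(np.hstack([a,b]),None,fx=1.5,fy=1.5))
E
```

```text
n 1591 ext [[-48.0, -91.0], [50.0, 97.0]] ((1.6233596801757812, 1.7838592529296875), (99.88453674316406, 190.33763122558594), 0.3083397448062897)
handle X=1.4 + -0.0014 Y, rel yaw 0.1, Y range [-90.  95.] 436
clock 21.3 tcp row -198.1 2.8 z 0.0205 line rel yaw -0.0 tilt [ 0.637  0.183 -0.749] F [-0.   0.9 -0.5] [ 0.18  0.9   0.43  1.66 -1.04  1.29  1.35]
ex [ 0.762 -0.     0.647] ey [ 0.119 -0.983 -0.14 ] n [0.749 0.    0.637] down [-0.637 -0.183  0.749] side reel [ 0.418 -0.046  0.026]
side tape [0.792 0.001 0.027]
side scissors [ 0.365 -0.183  0.008]
side mallet [ 0.377 -0.392 -0.001]
side ruler [ 0.598 -0.454  0.004]
top reel [ 0.424 -0.027  0.023]
top tape [0.797 0.033 0.027]
top scissors [ 0.391 -0.13   0.01 ]
top mallet [ 0.324 -0.398  0.031]
top ruler [ 0.76  -0.419  0.009]
```

View pics/end.png

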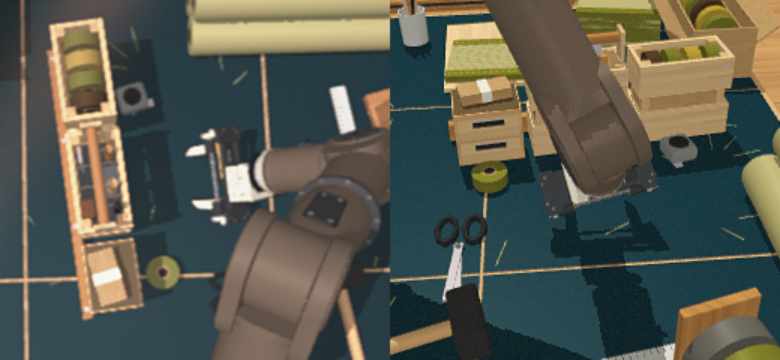

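The picture shows the crate flush in its gap, about (95,180) in the left half. The reel, tape and scissors have not moved, and the gripper is well clear.

```bash
python3 -c "
from cell import job; print(job.sign_off())"
```

```text
the job is handed in; nothing more can be done
None
```

The crate stands upright in its gap, square to the batten within about 0.3° and roughly 2 mm off centre; it was pushed only on its bottom board, the other things look unmoved, and the job was handed in at about 21 s.

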